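# Space a coat-peg tile on the assembly board

### The job

On the potter's assembly board a loose white coat-peg tile lies between two glued blue tiles. Take the yellow spacer out of its wooden block and slide it upright, all the way down to the bed, into the gap beside the peg tile that is wide enough for it, then let go of it. Take the peg tile by its peg, push it sideways until the spacer is trapped flush between it and the blue tile, and finish while still holding it pressed there with a steady, gentle push; leave the canister, jar and beaker alone.

Things in the scene. Friction and masses are not known exactly. Their poses are not given: they have to be found in the camera images.
- board: Fixed assembly board with a black bed and wooden rails, 142 (x) x 336 (y) mm. Origin: centre of its underside on the table. Bed top 12 mm above the origin; rails 18 mm wide along both long edges, rising 14 mm above the bed (level with the tile tops), leave a channel 106 mm wide between them; the ends are open. The row of tiles runs along its y axis.
- bed (a point): Centre of the top face of the board's bed (12 mm above the board's origin), axes as the board's.
- long_tile: Blue glazed tile glued to the bed at one end of the row, 100 (x) x 92 (y) x 14 (z) mm; origin: centre of its underside, on the bed; axes as the board's. It may be at the +y or the -y end. The gap between it and the peg tile starts only 4 to 6 mm wide.
- short_tile: Blue glazed tile glued to the bed at the other end of the row, 100 (x) x 68 (y) x 14 (z) mm; origin: centre of its underside, on the bed; axes as the board's. The gap between it and the peg tile starts 16 to 18 mm wide.
- peg_tile: Loose white tile, 100 (x) x 130 (y) x 14 (z) mm, about 0.27 to 0.47 kg, lying on the bed between the blue tiles, free to slide along the channel (3 mm play to each rail); sliding it along takes 2 to 9 N; origin: centre of its underside; axes as the board's. In its middle stands an upright terracotta-red round peg, 28 mm in diameter, from 14 to 54 mm above the origin: the grip.
- peg_top (a point): Centre of the peg's top face, 54 mm above the peg tile's underside.
- spacer: Loose yellow rigid spacer plate, 12 mm thick (its x), standing on edge: blade 80 mm long (its y) from 0 to 28 mm above the origin, narrower grip 46 mm long (y) from 26 to 62 mm above it, same thickness. Origin: centre of its underside. About 50 g. To go into the gap its thin x axis must lie along the board's y axis. It starts upright in the block's slot, reaching 44 mm out of it.
- block: Fixed wooden block, 60 (x) x 110 (y) x 30 (z) mm, with a slot 17 (x) x 85 (y) mm, 18 mm deep, in the middle of its top that holds the spacer (spacer underside 12 mm above the table). Origin: centre of its underside.
- canister: Red canister, 96 mm in diameter, 120 mm tall; bystander. Origin: centre of its underside.
- glaze_jar: Green glaze jar with a lid, 60 mm in diameter, 85 mm tall; bystander. Origin: centre of its underside.
- beaker: Terracotta beaker, 76 mm in diameter, 85 mm tall; bystander. Origin: centre of its underside.
Not all that is in view belongs to the job. There is more than one size of the peg_tile; the job needs the middle-sized.

How it is judged:
By the outcome, as a careful person would: the job done as asked, in the order asked, and still so for the second after the job is handed in, while the arm keeps its last pose, push and grip.
It also fails if it takes over 51 s, if anything falls off the work surface, if the arm or the gripper's body presses on something with over 40 N, if the wrist force passes 120 N, or if a joint passes its speed limit or range.

### The arm

A 6-joint arm with a two-finger parallel gripper is mounted at the origin on the work surface. World frame = base frame: x ahead of the robot, y to its left, z up, the work surface at z = 0. Lengths are in mm, angles in rad, forces in N, time in s.
With the tool pointing down it reaches from about 275 to 1000 mm from the base axis. Payload 8.4 kg.
Tool frame: the origin (TCP) lies midway between the tips of the shut fingers; the grasp point (between the pads) lies grip_depth behind it (grip_depth is the distance from the TCP to the grasp point, in mm); z points along the fingers, y is the line along which they close (so a half turn about z gives the same grasp; the last joint's range is limited). The gripper opens to 85 mm and grips with 20 to 120 N. Pads are 22 mm wide; open, the fingers measure 114 mm over their backs; the gripper's body (76 mm by 85 mm) begins 54 mm behind the grasp point. The pads swing forward as they close: fully open they stand 13 mm farther back than shut.
Start: joints at [1.229, 0.353, 1.633, -0, 1.155, -0.002], TCP at [208.31, 589.266, 231.281] pointing down, gripper open.
Joint ranges: [-2.63, 2.63], [-0.92, 2.1], [0.06, 2.66], [-1.3, 4.44], [0, 2.69], [-3.02, 3.02]. Speed limits (rad/s): [2.22, 2.22, 2.79, 3.14, 3.14, 3.14].

### API

Orientations are given as [roll, pitch, yaw] about the fixed x, y, z axes, in that order (R = Rz(yaw) Ry(pitch) Rx(roll)).
In Python, from rig import * gives the robot as it stands.
- The arm moves only by the shell command python3 -m creep 'ROWS' [FORCE]. ROWS is JSON, a list of rows, each an object of numbers: "x", "y", "z": the shift along the tool's x, y, z in mm; "rx", "ry", "rz": the turn, a rotation vector about the tool's x, y, z in rad; "hand": the finger opening in mm, from 0 to 85.4. A call has 1 to 20 rows; each row shifts and turns the commanded pose from where the row before left it, along the tool's axes as they then stand; what a row does not reach is not made up. A row lasts 1/8 s, in which the tool goes at most 62.5 mm and 10.7 degrees, less where a joint would pass 70% of its speed; a pose out of reach is approached as far as the arm can. A call with a gripper value outside its range is refused whole. The fingers move at their own pace and stop on an object; FORCE is the grip in N (left out, the last holds). Time passes only in rows, so rows that do not move let the fingers close. It gives the time, the measured TCP pose, the force, the opening and the grip force at its end, in the units of the state.
- sense(): the state, without advancing time (a new reading comes with each control period).
- grab_frame(name): name is "scene" or "top"; returns the picture (420x560x3 uint8, red, green, blue); there is no depth.
- get_calibration(name): a dict with "K" (3x3 intrinsics, pixels), "k1" (the pictures are not rectified: a ray, as slopes to the right and down, at radius r is drawn at 1 + k1 r^2 times it, then the intrinsics apply), "R" (3x3) and "t" (3): a world point X has camera coordinates R X + t. Camera axes: x right, y down, z forward; pixel columns grow to the right and rows downward; lengths in mm; the calibration is good to about 2 mm. A picture is of the moment at which its call begins. get_calibration takes no time and is no camera call.
- sign_off(): hands the job in; it is judged then, once.
The state is a dict: "clock": time; "qpos": joint angles; "qvel": joint speeds; "joint_efforts": joint torques, N m; "eef_pos": TCP position; "tcp_rot": TCP orientation; "contact_force": force on the tool from outside, world axes, zero at the start; "wrist_torque": the same for the moment, N m; "opening": opening from 0.0 (shut) to 1.0 (fully open); "grasp_force": force on a finger pad.
Only numpy, scipy, OpenCV 4.12 (cv2) and the standard library are available. Lean on these libraries where they do the work, as an engineer would, in place of code of your own. Each camera call takes 0.05 s, during which the arm holds its last target. There are 200 camera calls.

## Working session

There is one attempt and no reset: what is moved stays moved. The work goes in short steps, Python scripts to look and compute and a shell command to move; the robot and the scene stay as the last step left them, time stands still between calls to the robot, and variables do not carry over. Pictures are saved under pics/ and viewed, at most 10 in all, crops included, and the job is handed in when it is done.

```bash
mkdir -p pics; ls; python3 - <<'E'
from rig import *
import cv2,numpy as np
for n in("scene","top"):
    im=grab_frame(n); cv2.imwrite(f"pics/{n}0.png",im[:,:,::-1])
    c=get_calibration(n); R=np.array(c["R"]);t=np.array(c["t"]); print(n,c["K"],c["k1"],(-R.T@t).round(),R.round(3).tolist())
print(sense())
E
```

```text
pics
scene [[396.31043638   0.         281.00469874]
 [  0.         396.31043638 210.88643195]
 [  0.           0.           1.        ]] 0.0160992940046472 [1304. -563.  760.] [[0.581, 0.814, 0.013], [0.515, -0.356, -0.78], [-0.63, 0.459, -0.626]]
top [[435.93830245   0.         283.3087438 ]
 [  0.         435.93830245 216.70942376]
 [  0.           0.           1.        ]] -0.033464579832106905 [ 536.  -77. 1009.] [[0.018, -1.0, 0.002], [-0.997, -0.019, -0.069], [0.069, -0.0, -0.998]]
{'clock': 0.1, 'qpos': array([ 1.22862807e+00,  3.53577325e-01,  1.63408053e+00,  2.21060588e-05,
        1.15520927e+00, -2.37944840e-03]), 'qvel': array([-0.00061978, -0.00159672, -0.00065503,  0.00198604,  0.00010229,
        0.00065268]), 'joint_efforts': array([ 1.68824954e-06, -6.06361270e+01, -3.42821860e+01, -1.47208075e-04,
        3.95136929e-03, -2.20460441e-05]), 'eef_pos': array([208.13773937, 588.8550416 , 230.62884932]), 'tcp_rot': array([-3.14031823e+00, -2.32454808e-05,  2.80179489e+00]), 'contact_force': array([ 0.47393812, -0.21211581, -0.45847275]), 'wrist_torque': array([-0.01765256,  0.01423189,  0.02018482]), 'grasp_force': 0.0, 'opening': 0.9983877982179168}
```

View pics/scene0.png

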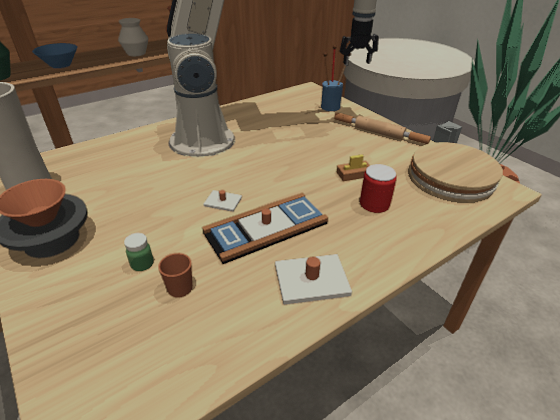

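View pics/top0.png

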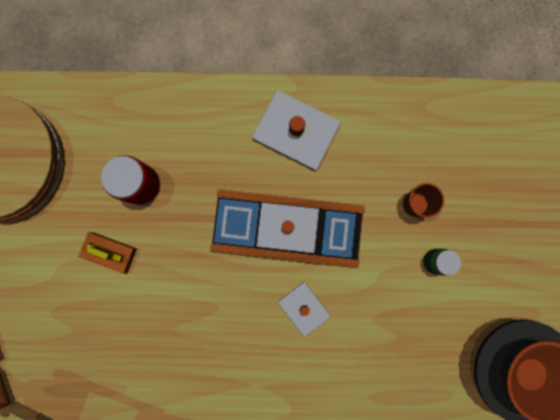

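The scene view shows the board near (265,225) with the peg at (266,215), and the block and spacer near (355,168). In the top view the board is at (287,228), with the long tile at left (+y) and the short tile at right, so the wide gap is near (321,230). The spacer is at (105,252) and the canister at (125,180).

```bash
cat > h.py <<'E'
from rig import *
import cv2,numpy as np
def ray(n,uv):
    c=get_calibration(n);K=np.array(c["K"]);R=np.array(c["R"]);t=np.array(c["t"])
    d=(np.array(uv,float)-K[:2,2])/[K[0,0],K[1,1]]; s=d.copy()
    for _ in range(8): s=d/(1+c["k1"]*(s@s))
    v=R.T@np.array([s[0],s[1],1]); return -R.T@t,v
def onz(n,uv,z):
    o,v=ray(n,uv); return o+v*(z-o[2])/v[2]
def proj(n,X):
    c=get_calibration(n);K=np.array(c["K"]);p=np.array(c["R"])@X+c["t"];s=p[:2]/p[2]
    return s*(1+c["k1"]*(s@s))*[K[0,0],K[1,1]]+K[:2,2]
def tri(a,b):
    (o1,v1),(o2,v2)=ray("scene",a),ray("top",b)
    s=np.linalg.lstsq(np.c_[v1,-v2],o2-o1,rcond=None)[0]
    p,q=o1+s[0]*v1,o2+s[1]*v2; return (p+q)/2,np.linalg.norm(p-q)
def blobs(im,lo,hi,roi,amin=10):
    h=cv2.cvtColor(im,cv2.COLOR_RGB2HSV);m=np.zeros(h.shape[:2],np.uint8)
    x0,y0,x1,y1=roi;m[y0:y1,x0:x1]=cv2.inRange(h,lo,hi)[y0:y1,x0:x1]
    cs=cv2.findContours(m,cv2.RETR_EXTERNAL,cv2.CHAIN_APPROX_NONE)[0]
    return m,sorted([c for c in cs if cv2.contourArea(c)>=amin],key=cv2.contourArea)[::-1]
E
python3 - <<'E'
from h import *
a=cv2.imread("pics/top0.png");s=cv2.imread("pics/scene0.png")
f=lambda i,x0,y0,x1,y1,k:cv2.resize(i[y0:y1,x0:x1],None,fx=k,fy=k,interpolation=cv2.INTER_CUBIC)
A=f(a,205,180,375,275,4.7)[:,:800]; B=f(a,72,225,142,280,5.7)[:,:399]; C=f(s,330,145,384,188,7)[:,:400]
out=np.zeros((446+0+154,800,3),np.uint8); out=np.zeros((600,800,3),np.uint8)
A=cv2.resize(A,(537,300));out[:300,:537]=A;out[300:300+min(300,B.shape[0]),:B.shape[1]]=B[:300];out[300:300+min(300,C.shape[0]),400:400+C.shape[1]]=C[:300]
cv2.imwrite("pics/crop1.png",out)
a=a[:,:,::-1];s=s[:,:,::-1]
H=cv2.cvtColor(a,cv2.COLOR_RGB2HSV)
for p in[(105,252),(92,247),(287,228),(270,220),(235,222),(321,225),(107,243)]:print(p,H[p[1],p[0]])
E
```

```text
(105, 252) [ 26 239  80]
(92, 247) [ 27 235  90]
(287, 228) [  9 204 136]
(270, 220) [109  13 154]
(235, 222) [105 136 116]
(321, 225) [ 8 46 22]
(107, 243) [ 12 200 135]
```

View pics/crop1.png

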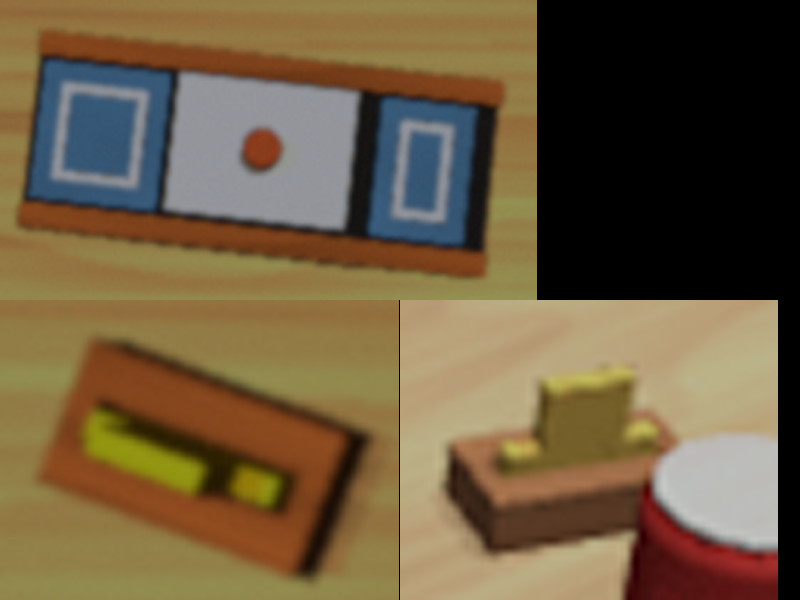

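The crop shows the wide gap at about x=363 in it, right of the white tile. The spacer stands in its slot, with the grip to the left in the top view because of parallax.

```bash
cat > meas.py <<'E'
from h import *
def rect(n,c,z):
    b=cv2.boxPoints(cv2.minAreaRect(c)); P=np.array([onz(n,u,z)[:2] for u in b])
    e=[P[1]-P[0],P[2]-P[1]];L=[np.linalg.norm(v) for v in e];v=e[int(np.argmax(L))]
    return P.mean(0).round(1),np.round(L,1),round(float(np.degrees(np.arctan2(v[1],v[0]))%180),1)
E
python3 - <<'E'
from meas import *
a=cv2.imread("pics/top0.png")[:,:,::-1];s=cv2.imread("pics/scene0.png")[:,:,::-1]
def mom(c):
    m=cv2.moments(c);return np.array([m["m10"],m["m01"]])/m["m00"]
_,w=blobs(a,(0,0,110),(179,60,255),(250,195,325,260));print("white",rect("top",w[0],26))
_,b=blobs(a,(98,80,60),(120,255,255),(205,190,370,270))
for c in b[:2]:print("blue",rect("top",c,26))
_,k=blobs(a,(0,140,90),(15,255,255),(75,228,140,278));print("block",rect("top",k[0],30))
_,y=blobs(a,(22,180,60),(34,255,255),(75,228,140,278),4)
for c in y:print("yel",mom(c),cv2.boundingRect(c),rect("top",c,74),rect("top",c,40))
_,p=blobs(a,(0,140,90),(15,255,255),(275,215,300,240));pt=mom(p[0]);print("pegtop",pt,onz("top",pt,66))
_,q=blobs(s,(0,100,40),(15,255,255),(256,203,276,226));print("peg scene",mom(q[0]),cv2.boundingRect(q[0]))
print("tri",tri(mom(q[0]),pt))
_,q=blobs(s,(20,100,40),(34,255,255),(335,148,384,185))
for c in q[:3]:print(rect("scene",c,50),cv2.boundingRect(c),mom(c))
E
```

```text
white (array([581.3, -87.6]), array([ 98.8, 129. ]), 84.7)
blue (array([589.7,  28.6]), array([100.6,  93.5]), 175.1)
blue (array([ 568. , -202.1]), array([100.6,  69.4]), 174.7)
block (array([516.8, 321.3]), array([ 59.9, 109.9]), 71.0)
yel [ 96.45098039 251.40563725] (87, 244, 22, 15) (array([518.2, 321.3]), array([18.1, 50. ]), 65.2) (array([517.5, 335.8]), array([18.8, 51.8]), 65.2)
yel [116.61111111 257.04444444] (112, 253, 10, 9) (array([508.1, 278.1]), array([13.3, 19.5]), 65.1) (array([507.1, 291. ]), array([13.8, 20.2]), 65.1)
pegtop [287.33954451 226.89648033] [579.59451398 -86.9732049   66.        ]
peg scene [265.66285714 212.40095238] (256, 203, 20, 21)
tri (array([579.66897171, -87.4627085 ,  58.63027555]), np.float64(0.9833658841974842))
(array([511.7, 320.1]), array([85.4, 84. ]), 72.6) (344, 154, 23, 16) [355.63896336 161.79803396]
```

```bash
cat >> h.py <<'E'
def go(x,y,z,yawdeg):
    from scipy.spatial.transform import Rotation as Ro
    s=sense();R=Ro.from_euler("xyz",s["tcp_rot"]).as_matrix();d=np.array([x,y,z])-s["eef_pos"]
    T=Ro.from_euler("xyz",[np.pi,0,np.radians(yawdeg)]).as_matrix()
    print("tool shift",(R.T@d).round(1),"rotvec",Ro.from_matrix(R.T@T).as_rotvec().round(4),"t",s["clock"],"pos",s["eef_pos"].round(1),"F",np.round(s["contact_force"],1),"grip",s["grasp_force"],"op",s["opening"])
E
python3 - <<'E'
import rig;print([n for n in dir(rig) if n[0]!="_"]); print(getattr(rig,"grip_depth",None))
from meas import *
a=cv2.imread("pics/top0.png")[:,:,::-1]
_,w=blobs(a,(0,0,110),(179,60,255),(95,150,150,205));(c,r)=cv2.minEnclosingCircle(w[0]);print("canister",onz("top",c,120),onz("top",[c[0]+r,c[1]],120))
print(len(a))
go(517,321.5,180,71)
E
```

```text
['MotionError', 'get_calibration', 'grab_frame', 'grip_depth', 'sense', 'sign_off']
18.700000000000003
canister [675.17994106 257.44084102 120.        ] [675.90264981 213.85023733 120.        ]
420
tool shift [-380.3 -149.1   50.8] rotvec [-1.0000e-03  1.0000e-03  1.5626e+00] t 0.1 pos [208.1 588.9 230.6] F [ 0.5 -0.2 -0.5] grip 0.0 op 0.9983877982179168
```

```bash
python3 -m creep '[{"x":-38,"y":-15,"hand":50},{"x":-38,"y":-15},{"x":-38,"y":-15},{"x":-38,"y":-15},{"x":-38,"y":-15},{"x":-38,"y":-15},{"x":-38,"y":-15},{"x":-38,"y":-15},{"x":-38,"y":-15},{"x":-38,"y":-14},{"rz":0.1736,"z":5},{"rz":0.1736,"z":5},{"rz":0.1736,"z":5},{"rz":0.1736,"z":5},{"rz":0.1736,"z":5},{"rz":0.1736,"z":5},{"rz":0.1736,"z":5},{"rz":0.1736,"z":5},{"rz":0.1736,"z":10},{}]'; python3 - <<'E'
from h import *
go(517,321.5,100,71)
im=np.hstack([cv2.resize(grab_frame("scene")[125:200,320:400],(400,375)),cv2.resize(grab_frame("top")[220:295,70:150],(400,375))]);cv2.imwrite("pics/a1.png",im[:,:,::-1])
E
```

```text
tool shift [-380.3 -149.   130.8] rotvec [-1.0000e-03  1.0000e-03  1.5626e+00] t 0.1 pos [208.1 588.9 230.6] F [ 0.5 -0.2 -0.5] grip 0.0 op 0.9983877982179168schema error: expected keys x, y, z, rx, ry, rz, hand
```

View pics/a1.png

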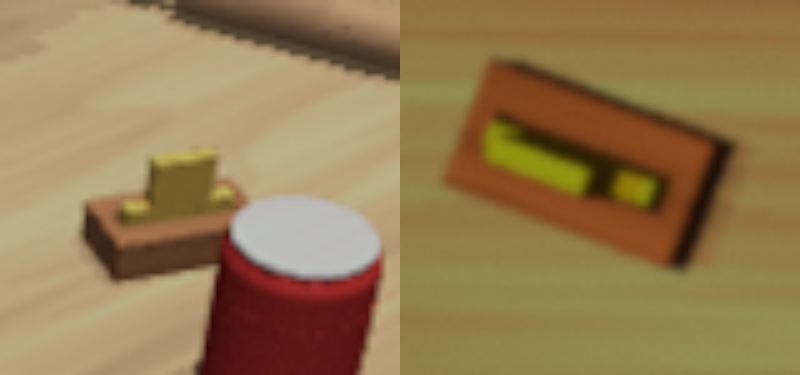

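The arm did not move, because the move was refused. The pictures show the spacer still in its block. I'll drop the empty row.

```bash
python3 -m creep '[{"x":-38,"y":-15,"hand":50},{"x":-38,"y":-15},{"x":-38,"y":-15},{"x":-38,"y":-15},{"x":-38,"y":-15},{"x":-38,"y":-15},{"x":-38,"y":-15},{"x":-38,"y":-15},{"x":-38,"y":-15},{"x":-38,"y":-14},{"rz":0.1736,"z":5},{"rz":0.1736,"z":5},{"rz":0.1736,"z":5},{"rz":0.1736,"z":5},{"rz":0.1736,"z":5},{"rz":0.1736,"z":5},{"rz":0.1736,"z":5},{"rz":0.1736,"z":5},{"rz":0.1736,"z":10},{"z":0}]'; python3 - <<'E'
from h import *
go(517,321.5,100,71)
E
```

```text
tool shift [-380.3 -149.2  131. ] rotvec [-7.0000e-04  7.0000e-04  1.5626e+00] t 0.2 pos [208.2 589.  230.8] F [ 0.9 -0.4  0.3] grip 0.0 op 1.0024996747007788schema error: expected keys x, y, z, rx, ry, rz, hand
```

All keys seem to be needed in each row, so I'll write them out.

```bash
python3 -m creep '[{"x":-38,"y":-15,"z":0,"rx":0,"ry":0,"rz":0,"hand":50},{"x":-38,"y":-15,"z":0,"rx":0,"ry":0,"rz":0,"hand":50},{"x":-38,"y":-15,"z":0,"rx":0,"ry":0,"rz":0,"hand":50},{"x":-38,"y":-15,"z":0,"rx":0,"ry":0,"rz":0,"hand":50},{"x":-38,"y":-15,"z":0,"rx":0,"ry":0,"rz":0,"hand":50},{"x":-38,"y":-15,"z":0,"rx":0,"ry":0,"rz":0,"hand":50},{"x":-38,"y":-15,"z":0,"rx":0,"ry":0,"rz":0,"hand":50},{"x":-38,"y":-15,"z":0,"rx":0,"ry":0,"rz":0,"hand":50},{"x":-38,"y":-15,"z":0,"rx":0,"ry":0,"rz":0,"hand":50},{"x":-38,"y":-14,"z":0,"rx":0,"ry":0,"rz":0,"hand":50},{"x":0,"y":0,"z":5,"rx":0,"ry":0,"rz":0.1736,"hand":50},{"x":0,"y":0,"z":5,"rx":0,"ry":0,"rz":0.1736,"hand":50},{"x":0,"y":0,"z":5,"rx":0,"ry":0,"rz":0.1736,"hand":50},{"x":0,"y":0,"z":5,"rx":0,"ry":0,"rz":0.1736,"hand":50},{"x":0,"y":0,"z":5,"rx":0,"ry":0,"rz":0.1736,"hand":50},{"x":0,"y":0,"z":5,"rx":0,"ry":0,"rz":0.1736,"hand":50},{"x":0,"y":0,"z":5,"rx":0,"ry":0,"rz":0.1736,"hand":50},{"x":0,"y":0,"z":5,"rx":0,"ry":0,"rz":0.1736,"hand":50},{"x":0,"y":0,"z":10,"rx":0,"ry":0,"rz":0.1736,"hand":50},{"x":0,"y":0,"z":0,"rx":0,"ry":0,"rz":0,"hand":50}]'; python3 - <<'E'
from h import *
go(517,321.5,100,71)
E
```

```text
clock: 2.7
eef_pos: [516.4, 321.8, 180.5]
tcp_rot: [-3.141, 0.001, 1.241]
contact_force: [-0.3, -0.4, 0.3]
opening: 0.588
grasp_force: 0.0
tool shift [ 0.   0.8 80.5] rotvec [-0.0011  0.0014  0.0015] t 2.7 pos [516.4 321.8 180.5] F [-0.3 -0.4  0.3] grip 0.0 op 0.5879846910275072
```

```bash
python3 -m creep '[{"x":0,"y":0.8,"z":30,"rx":0,"ry":0,"rz":0,"hand":50},{"x":0,"y":0,"z":30,"rx":0,"ry":0,"rz":0,"hand":50},{"x":0,"y":0,"z":30,"rx":0,"ry":0,"rz":0,"hand":50},{"x":0,"y":0,"z":20,"rx":0,"ry":0,"rz":0,"hand":50},{"x":0,"y":0,"z":15,"rx":0,"ry":0,"rz":0,"hand":50},{"x":0,"y":0,"z":12,"rx":0,"ry":0,"rz":0,"hand":50},{"x":0,"y":0,"z":0,"rx":0,"ry":0,"rz":0,"hand":50},{"x":0,"y":0,"z":0,"rx":0,"ry":0,"rz":0,"hand":6},{"x":0,"y":0,"z":0,"rx":0,"ry":0,"rz":0,"hand":6},{"x":0,"y":0,"z":0,"rx":0,"ry":0,"rz":0,"hand":6},{"x":0,"y":0,"z":0,"rx":0,"ry":0,"rz":0,"hand":6},{"x":0,"y":0,"z":0,"rx":0,"ry":0,"rz":0,"hand":6},{"x":0,"y":0,"z":0,"rx":0,"ry":0,"rz":0,"hand":6}]' 40
```

```text
clock: 4.32
eef_pos: [517.9, 322.0, 44.7]
tcp_rot: [3.141, -0.0, 1.239]
contact_force: [-1.2, -1.4, 5.9]
opening: 0.132
grasp_force: 45.1
```

```bash
python3 -m creep '[{"x":0,"y":0,"z":-15,"rx":0,"ry":0,"rz":0,"hand":6},{"x":0,"y":0,"z":-25,"rx":0,"ry":0,"rz":0,"hand":6},{"x":0,"y":0,"z":-30,"rx":0,"ry":0,"rz":0,"hand":6},{"x":0,"y":0,"z":-20,"rx":0,"ry":0,"rz":0,"hand":6},{"x":-20,"y":9.5,"z":0,"rx":0,"ry":0,"rz":0,"hand":6},{"x":-38,"y":18,"z":0,"rx":0,"ry":0,"rz":0,"hand":6},{"x":-38,"y":18,"z":0,"rx":0,"ry":0,"rz":0,"hand":6},{"x":-38,"y":18,"z":0,"rx":0,"ry":0,"rz":0,"hand":6},{"x":-38,"y":18,"z":0,"rx":0,"ry":0,"rz":0,"hand":6},{"x":-38,"y":18,"z":0,"rx":0,"ry":0,"rz":0,"hand":6},{"x":-38,"y":18,"z":0,"rx":0,"ry":0,"rz":0,"hand":6},{"x":-38,"y":18,"z":0,"rx":0,"ry":0,"rz":0,"hand":6},{"x":-38,"y":18,"z":0,"rx":0,"ry":0,"rz":0,"hand":6},{"x":-38,"y":18,"z":0,"rx":0,"ry":0,"rz":0,"hand":6},{"x":-38,"y":18,"z":0,"rx":0,"ry":0,"rz":0,"hand":6},{"x":-38,"y":18,"z":0,"rx":0,"ry":0,"rz":0,"hand":6},{"x":0,"y":0,"z":0,"rx":0,"ry":0,"rz":0.167,"hand":6},{"x":0,"y":0,"z":0,"rx":0,"ry":0,"rz":0.167,"hand":6},{"x":0,"y":0,"z":0,"rx":0,"ry":0,"rz":0.167,"hand":6},{"x":0,"y":0,"z":0,"rx":0,"ry":0,"rz":0.167,"hand":6}]'
python3 -m creep '[{"x":0,"y":0,"z":0,"rx":0,"ry":0,"rz":0.167,"hand":6},{"x":0,"y":0,"z":0,"rx":0,"ry":0,"rz":0.167,"hand":6},{"x":0,"y":0,"z":0,"rx":0,"ry":0,"rz":0.167,"hand":6},{"x":0,"y":0,"z":0,"rx":0,"ry":0,"rz":0.167,"hand":6},{"x":0,"y":0,"z":0,"rx":0,"ry":0,"rz":0,"hand":6}]'
python3 - <<'E'
from h import *
go(571.9,-160.2,90,-5.4)
a=grab_frame("scene");b=grab_frame("top");np.savez("f2.npz",a=a,b=b)
im=np.vstack([cv2.resize(a[160:270,190:340],(600,440))[:300],cv2.resize(b[180:280,210:370],(600,375))[:300]]);
im=np.hstack([cv2.resize(a[165:265,200:340],(400,286)),cv2.resize(b[180:280,230:370],(400,286))])
cv2.imwrite("pics/a2.png",im[:,:,::-1])
E
```

```text
clock: 6.82
eef_pos: [569.8, -160.6, 133.4]
tcp_rot: [-3.14, 0.001, 0.565]
contact_force: [-0.4, -0.4, 0.3]
opening: 0.131
grasp_force: 44.2
clock: 7.45
eef_pos: [570.1, -160.4, 133.6]
tcp_rot: [-3.142, 0.002, -0.096]
contact_force: [-0.2, -0.2, -0.2]
opening: 0.132
grasp_force: 44.2
tool shift [ 1.8 -0.4 43.6] rotvec [-0.0001  0.0016 -0.0018] t 7.45 pos [ 570.1 -160.4  133.6] F [-0.2 -0.2 -0.2] grip 44.17852699756622 op 0.13237239841645154
```

View pics/a2.png

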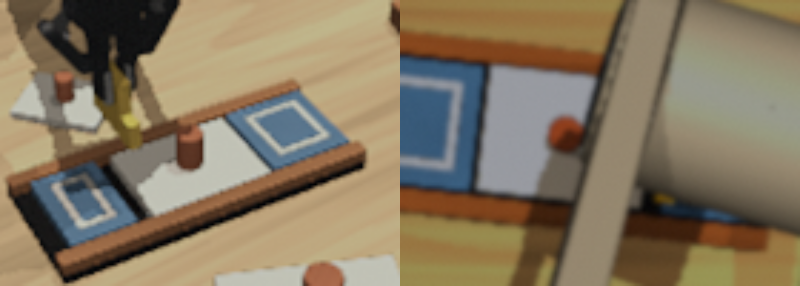

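The spacer is held upright over the gap: in the left panel its blade foot is at (130,140) and the gap runs from (108,170) to (145,215). I'll lower it to just above the tile tops and check from close by.

```bash
python3 -m creep '[{"x":1.8,"y":-0.4,"z":20,"rx":0,"ry":0,"rz":0,"hand":6},{"x":0,"y":0,"z":20,"rx":0,"ry":0,"rz":0,"hand":6},{"x":0,"y":0,"z":18,"rx":0,"ry":0,"rz":0,"hand":6},{"x":0,"y":0,"z":10,"rx":0,"ry":0,"rz":0,"hand":6},{"x":0,"y":0,"z":0,"rx":0,"ry":0,"rz":0,"hand":6},{"x":0,"y":0,"z":0,"rx":0,"ry":0,"rz":0,"hand":6}]'
python3 - <<'E'
from h import *
go(571.9,-160.2,44.7,-5.4)
a=grab_frame("scene");np.savez("f3.npz",a=a)
# expected spacer foot corners (near/far end) in scene, and gap edges at z=26
p=sense()["eef_pos"];u=np.array([.094,.9956,0]);v=np.array([.9956,-.094,0]);f=p-[0,0,32.7]
for s in(-6,6):
  for e in(-40,40):print("foot",s,e,proj("scene",f+s*u+e*v).round(1))
o=(np.array([200,170]));k=8
im=cv2.resize(a[170:245,200:300],None,fx=k,fy=k,interpolation=cv2.INTER_CUBIC);cv2.imwrite("pics/a3.png",im[:,:,::-1])
E
```

```text
clock: 8.3
eef_pos: [573.6, -159.7, 66.7]
tcp_rot: [3.141, -0.001, -0.096]
contact_force: [-0.1, -0.1, -0.9]
opening: 0.132
grasp_force: 44.2
tool shift [-1.7  0.7 22. ] rotvec [ 0.0001 -0.0007 -0.0022] t 8.3 pos [ 573.6 -159.7   66.7] F [-0.1 -0.1 -0.9] grip 44.18085694313049 op 0.13172655894045993
foot -6 -40 [235. 220.]
foot -6 40 [247.6 236.7]
foot 6 -40 [238.8 218.7]
foot 6 40 [251.5 235.2]
```

View pics/a3.png

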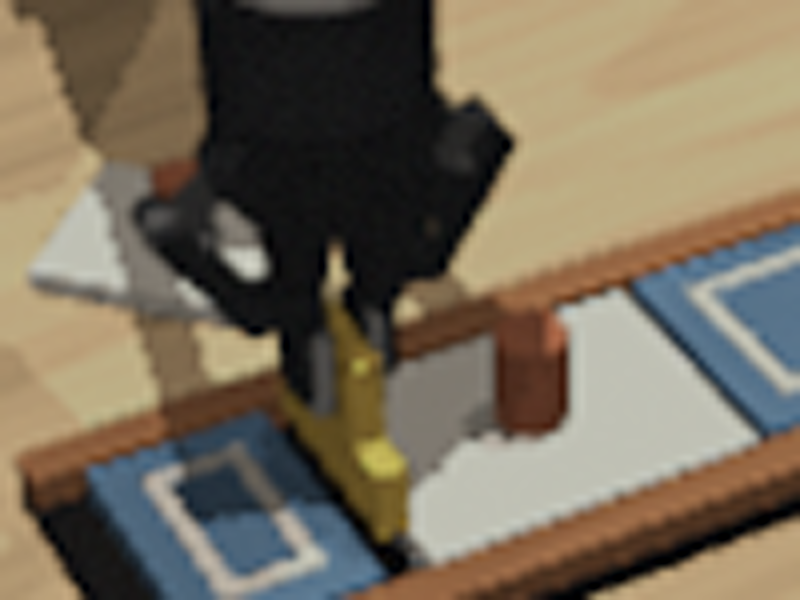

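The blade foot sits at crop (375–405,540), with the dark gap visible below it and ending at (385–410,575). Next I'll compare the gap and the foot numerically within this same camera.

```bash
python3 - <<'E'
from meas import *
s0=cv2.imread("pics/scene0.png")[:,:,::-1];a=np.load("f3.npz")["a"]
u=np.array([.094,.9956]);v=np.array([.9956,-.094])
def prof(im,n,z,vs,lo,hi,ch):
    # intensity profile along board y at fixed v
    ss=np.arange(lo,hi,.5);out=[]
    for w in vs:
        P=[proj(n,np.r_[s*u+w*v,z]) for s in ss];m=np.float32(P).reshape(-1,1,2)
        g=cv2.remap(im[:,:,ch].astype(np.float32),m[:,:,0],m[:,:,1],cv2.INTER_LINEAR).ravel();out.append(g)
    return ss,np.array(out)
def cross(ss,g):  # half-level edges around dark minimum
    i=g.argmin();h1=(g[:i].max()+g[i])/2;h2=(g[i:].max()+g[i])/2
    return ss[:i][g[:i]>h1][-1] if i else None, ss[i:][g[i:]>h2][0]
for n,im in(("scene",s0),("top",cv2.imread("pics/top0.png")[:,:,::-1])):
    ss,G=prof(im,n,26,range(548,626,12),-122,-88,2)
    print(n,[cross(ss,g) for g in G])
H=cv2.cvtColor(a,cv2.COLOR_RGB2HSV);_,y=blobs(a,(20,90,40),(34,255,255),(230,200,256,242),5)
c=y[0].reshape(-1,2)
for r in range(232,240):
    q=c[c[:,1]==r];print(r,q[:,0].min() if len(q) else None,q[:,0].max() if len(q) else None)
p=sense()["eef_pos"];print("tcp s",p[:2]@u,"v",p[:2]@v)
# near end face edges: outer face corner columns -> s on plane z at v+40
for r in(233,235):
    q=c[c[:,1]==r]
    for x in(q[:,0].min(),q[:,0].max()+0):
        o,d=ray("scene",(x,r)); vn=np.r_[v,0]; w=p[:2]@v+40; P=o+d*(w-o@vn)/(d@vn); print(r,x,"s",P[:2]@u,"z",P[2])
E
```

```text
scene [(np.float64(-115.0), np.float64(-100.0)), (np.float64(-115.5), np.float64(-100.5)), (np.float64(-115.0), np.float64(-100.0)), (np.float64(-115.5), np.float64(-100.0)), (np.float64(-115.5), np.float64(-100.5)), (np.float64(-115.5), np.float64(-100.0)), (np.float64(-115.5), np.float64(-100.0))]
top [(np.float64(-114.5), np.float64(-97.5)), (np.float64(-114.0), np.float64(-97.0)), (np.float64(-114.5), np.float64(-98.0)), (np.float64(-114.0), np.float64(-97.0)), (np.float64(-114.5), np.float64(-97.5)), (np.float64(-114.0), np.float64(-97.5)), (np.float64(-114.5), np.float64(-97.5))]
232 243 250
233 244 250
234 245 250
235 246 250
236 247 249
237 247 248
238 None None
239 None None
tcp s -105.10765069875723 v 586.2576406875377
233 244 s -120.87858104510785 z 51.83389102175033
233 250 s -103.36400506119378 z 44.11846630422917
235 246 s -115.41839433977042 z 42.22207550865369
235 250 s -103.65342778379932 z 36.9853752057237
```

The two cameras put the spacer within about 1 mm of the gap centre, on opposite sides, and the clearance is about 2 mm each side. I'll lower it slowly and watch the force.

```bash
python3 -m creep '[{"x":0,"y":0.2,"z":3,"rx":0,"ry":0,"rz":0,"hand":6},{"x":0,"y":0,"z":3,"rx":0,"ry":0,"rz":0,"hand":6},{"x":0,"y":0,"z":2,"rx":0,"ry":0,"rz":0,"hand":6},{"x":0,"y":0,"z":2,"rx":0,"ry":0,"rz":0,"hand":6},{"x":0,"y":0,"z":2,"rx":0,"ry":0,"rz":0,"hand":6},{"x":0,"y":0,"z":0,"rx":0,"ry":0,"rz":0,"hand":6}]'
```

```text
clock: 9.1
eef_pos: [573.1, -159.7, 54.1]
tcp_rot: [-3.142, 0.0, -0.097]
contact_force: [-0.6, 0.1, -0.3]
opening: 0.132
grasp_force: 44.2
```

```bash
python3 -m creep '[{"x":0,"y":0,"z":2,"rx":0,"ry":0,"rz":0,"hand":6},{"x":0,"y":0,"z":2,"rx":0,"ry":0,"rz":0,"hand":6},{"x":0,"y":0,"z":2,"rx":0,"ry":0,"rz":0,"hand":6},{"x":0,"y":0,"z":1.5,"rx":0,"ry":0,"rz":0,"hand":6},{"x":0,"y":0,"z":1,"rx":0,"ry":0,"rz":0,"hand":6},{"x":0,"y":0,"z":0.5,"rx":0,"ry":0,"rz":0,"hand":6},{"x":0,"y":0,"z":0,"rx":0,"ry":0,"rz":0,"hand":6}]'
```

```text
clock: 9.98
eef_pos: [573.2, -159.8, 45.3]
tcp_rot: [3.142, -0.0, -0.097]
contact_force: [0.6, -0.4, -0.6]
opening: 0.132
grasp_force: 44.2
```

```bash
python3 -m creep '[{"x":0,"y":0,"z":0.6,"rx":0,"ry":0,"rz":0,"hand":6},{"x":0,"y":0,"z":0.6,"rx":0,"ry":0,"rz":0,"hand":6},{"x":0,"y":0,"z":0.6,"rx":0,"ry":0,"rz":0,"hand":6},{"x":0,"y":0,"z":0,"rx":0,"ry":0,"rz":0,"hand":6}]'
```

```text
clock: 10.48
eef_pos: [573.3, -159.8, 44.7]
tcp_rot: [3.142, -0.0, -0.097]
contact_force: [-5.4, 1.2, 14.4]
opening: 0.132
grasp_force: 46.4
```

Contact came at exactly the predicted height, so the spacer is on the bed. I'll ease off, release and rise.

```bash
python3 -m creep '[{"x":0,"y":0,"z":-0.9,"rx":0,"ry":0,"rz":0,"hand":6},{"x":0,"y":0,"z":0,"rx":0,"ry":0,"rz":0,"hand":32},{"x":0,"y":0,"z":0,"rx":0,"ry":0,"rz":0,"hand":32},{"x":0,"y":0,"z":0,"rx":0,"ry":0,"rz":0,"hand":32},{"x":0,"y":0,"z":0,"rx":0,"ry":0,"rz":0,"hand":32},{"x":0,"y":0,"z":-10,"rx":0,"ry":0,"rz":0,"hand":32},{"x":0,"y":0,"z":-25,"rx":0,"ry":0,"rz":0,"hand":32},{"x":0,"y":0,"z":-30,"rx":0,"ry":0,"rz":0,"hand":32},{"x":0,"y":0,"z":-20,"rx":0,"ry":0,"rz":0,"hand":60},{"x":0,"y":0,"z":0,"rx":0,"ry":0,"rz":0,"hand":60},{"x":0,"y":0,"z":0,"rx":0,"ry":0,"rz":0,"hand":60}]'
python3 - <<'E'
from meas import *
go(580,-87.3,100,-5.4)
a=grab_frame("scene");cv2.imwrite("pics/a4.png",cv2.resize(a[165:265,195:345],(750,500),interpolation=cv2.INTER_CUBIC)[:,:,::-1])
E
```

```text
clock: 11.85
eef_pos: [572.8, -159.7, 129.0]
tcp_rot: [-3.142, 0.0, -0.097]
contact_force: [0.2, -0.4, 0.3]
opening: 0.701
grasp_force: 0.0
tool shift [  0.2 -72.7  29. ] rotvec [-0.0001  0.0005 -0.0023] t 11.85 pos [ 572.8 -159.7  129. ] F [ 0.2 -0.4  0.3] grip 0.0 op 0.7005702119978579
```

View pics/a4.png

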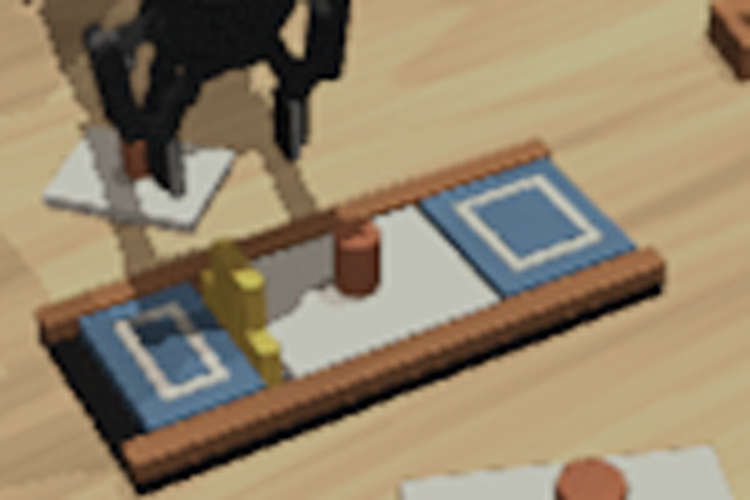

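The spacer stands upright in the gap around (245,310), released, with the peg at (357,258) in the crop. Next I'll grip the peg with the fingers closing along the row.

```bash
python3 -m creep '[{"x":0,"y":-20,"z":0,"rx":0,"ry":0,"rz":0,"hand":54},{"x":0,"y":-30,"z":0,"rx":0,"ry":0,"rz":0,"hand":54},{"x":0.2,"y":-22.7,"z":0,"rx":0,"ry":0,"rz":0,"hand":54},{"x":0,"y":0,"z":25,"rx":0,"ry":0,"rz":0,"hand":54},{"x":0,"y":0,"z":25,"rx":0,"ry":0,"rz":0,"hand":54},{"x":0,"y":0,"z":20,"rx":0,"ry":0,"rz":0,"hand":54},{"x":0,"y":0,"z":15,"rx":0,"ry":0,"rz":0,"hand":54},{"x":0,"y":0,"z":10,"rx":0,"ry":0,"rz":0,"hand":54},{"x":0,"y":0,"z":0,"rx":0,"ry":0,"rz":0,"hand":54},{"x":0,"y":0,"z":0,"rx":0,"ry":0,"rz":0,"hand":54}]'
```

```text
clock: 13.15
eef_pos: [580.8, -87.5, 34.9]
tcp_rot: [3.142, -0.001, -0.097]
contact_force: [-0.1, -0.5, 0.1]
opening: 0.633
grasp_force: 0.0
```

```bash
python3 -m creep '[{"x":0,"y":0,"z":0,"rx":0,"ry":0,"rz":0,"hand":40},{"x":0,"y":0,"z":0,"rx":0,"ry":0,"rz":0,"hand":34},{"x":0,"y":0,"z":0,"rx":0,"ry":0,"rz":0,"hand":30},{"x":0,"y":0,"z":0,"rx":0,"ry":0,"rz":0,"hand":22},{"x":0,"y":0,"z":0,"rx":0,"ry":0,"rz":0,"hand":22},{"x":0,"y":0,"z":0,"rx":0,"ry":0,"rz":0,"hand":22},{"x":0,"y":0,"z":0,"rx":0,"ry":0,"rz":0,"hand":22}]' 40
```

```text
clock: 14.02
eef_pos: [580.6, -87.3, 34.8]
tcp_rot: [-3.141, -0.0, -0.097]
contact_force: [-0.2, 1.5, 5.5]
opening: 0.31
grasp_force: 39.4
```

```bash
python3 -m creep '[{"x":0,"y":0.5,"z":-0.4,"rx":0,"ry":0,"rz":0,"hand":22},{"x":0,"y":0.5,"z":0,"rx":0,"ry":0,"rz":0,"hand":22},{"x":0,"y":0.5,"z":0,"rx":0,"ry":0,"rz":0,"hand":22},{"x":0,"y":0.5,"z":0,"rx":0,"ry":0,"rz":0,"hand":22},{"x":0,"y":0.5,"z":0,"rx":0,"ry":0,"rz":0,"hand":22},{"x":0,"y":0,"z":0,"rx":0,"ry":0,"rz":0,"hand":22},{"x":0,"y":0,"z":0,"rx":0,"ry":0,"rz":0,"hand":22}]'
```

```text
clock: 14.9
eef_pos: [580.3, -89.9, 34.9]
tcp_rot: [-3.142, -0.0, -0.097]
contact_force: [0.6, 4.4, 3.5]
opening: 0.315
grasp_force: 39.8
```

```bash
python3 -m creep '[{"x":0,"y":0.4,"z":0,"rx":0,"ry":0,"rz":0,"hand":22},{"x":0,"y":0.4,"z":0,"rx":0,"ry":0,"rz":0,"hand":22},{"x":0,"y":0.4,"z":0,"rx":0,"ry":0,"rz":0,"hand":22},{"x":0,"y":0,"z":0,"rx":0,"ry":0,"rz":0,"hand":22},{"x":0,"y":0,"z":0,"rx":0,"ry":0,"rz":0,"hand":22}]'
```

```text
clock: 15.52
eef_pos: [580.1, -91.1, 34.8]
tcp_rot: [-3.142, -0.0, -0.097]
contact_force: [1.2, 5.6, 3.3]
opening: 0.313
grasp_force: 39.8
```

```bash
python3 -m creep '[{"x":0,"y":0.4,"z":0,"rx":0,"ry":0,"rz":0,"hand":22},{"x":0,"y":0.2,"z":0,"rx":0,"ry":0,"rz":0,"hand":22},{"x":0,"y":0,"z":0,"rx":0,"ry":0,"rz":0,"hand":22},{"x":0,"y":0,"z":0,"rx":0,"ry":0,"rz":0,"hand":22}]'
```

```text
clock: 16.02
eef_pos: [580.1, -91.5, 34.9]
tcp_rot: [-3.141, -0.0, -0.097]
contact_force: [0.1, 6.4, 3.8]
opening: 0.315
grasp_force: 39.8
```

```bash
python3 -m creep '[{"x":0,"y":0.3,"z":0,"rx":0,"ry":0,"rz":0,"hand":22},{"x":0,"y":0.3,"z":0,"rx":0,"ry":0,"rz":0,"hand":22},{"x":0,"y":0,"z":0,"rx":0,"ry":0,"rz":0,"hand":22},{"x":0,"y":0,"z":0,"rx":0,"ry":0,"rz":0,"hand":22}]'
```

```text
clock: 16.52
eef_pos: [580.1, -91.5, 34.9]
tcp_rot: [-3.141, -0.0, -0.097]
contact_force: [1.0, 8.9, 4.1]
opening: 0.314
grasp_force: 39.9
```

```bash
python3 -m creep '[{"x":0,"y":0.3,"z":0,"rx":0,"ry":0,"rz":0,"hand":22},{"x":0,"y":0,"z":0,"rx":0,"ry":0,"rz":0,"hand":22},{"x":0,"y":0,"z":0,"rx":0,"ry":0,"rz":0,"hand":22}]'
```

```text
clock: 16.9
eef_pos: [580.1, -91.5, 34.9]
tcp_rot: [-3.14, -0.0, -0.097]
contact_force: [0.9, 12.5, 3.3]
opening: 0.31
grasp_force: 40.0
```

The tile has stopped and the force is rising, so the spacer looks trapped. I'll check visually.

```bash
python3 - <<'E'
from meas import *
go(580.1,-91.5,34.9,-5.4)
a=grab_frame("scene");b=grab_frame("top")
cv2.imwrite("pics/a5.png",np.hstack([cv2.resize(a[175:250,200:290],(480,400),interpolation=cv2.INTER_CUBIC),cv2.resize(b[190:270,305:365],(300,400),interpolation=cv2.INTER_CUBIC)])[:,:,::-1])
E
```

```text
tool shift [-0.  0. -0.] rotvec [-0.0014 -0.0002 -0.0028] t 16.9 pos [580.1 -91.5  34.9] F [ 0.9 12.5  3.3] grip 39.9857306946069 op 0.3096527714295111
```

View pics/a5.png

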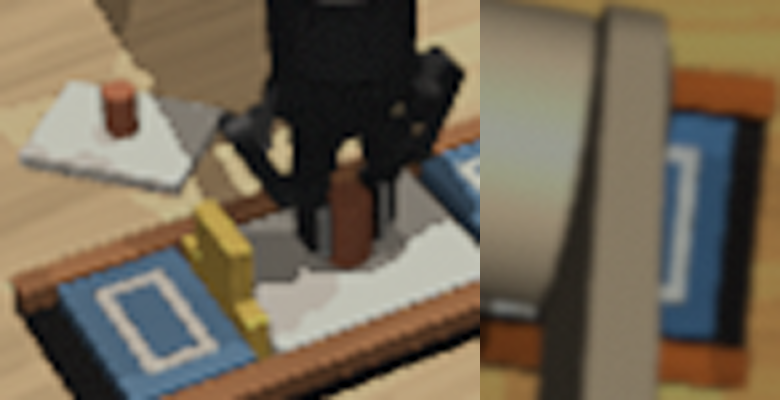

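The spacer at (225,270) is upright between the blue and white tiles with no dark gap visible. The tile travelled 4.2 mm, which matches a gap of about 16.3 mm less the 12 mm spacer. I'll add a touch of push and let it settle.

```bash
python3 -m creep '[{"x":0,"y":0.2,"z":0,"rx":0,"ry":0,"rz":0,"hand":22},{"x":0,"y":0,"z":0,"rx":0,"ry":0,"rz":0,"hand":22},{"x":0,"y":0,"z":0,"rx":0,"ry":0,"rz":0,"hand":22},{"x":0,"y":0,"z":0,"rx":0,"ry":0,"rz":0,"hand":22},{"x":0,"y":0,"z":0,"rx":0,"ry":0,"rz":0,"hand":22},{"x":0,"y":0,"z":0,"rx":0,"ry":0,"rz":0,"hand":22}]'
```

```text
clock: 17.75
eef_pos: [580.1, -91.5, 34.9]
tcp_rot: [-3.14, -0.0, -0.097]
contact_force: [1.3, 12.3, 3.4]
opening: 0.31
grasp_force: 40.0
```

```bash
python3 -c "
from rig import *
print(sign_off())"
```

```text
the job is handed in; nothing more can be done
None
```

The spacer is upright on the bed, trapped flush between the peg tile and the short blue tile, and I handed the job in at about 17.8 s of the 51 s allowed, with the arm still gripping the peg and pushing with about 12 N.

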